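Snug a salvaged power module in the bench screw clamp

TASK

Slide the black power module along the clamp's base until it is fully home against the end stop, then wind the red-knobbed crank clockwise until the orange foot meets the module's lid and snug it down by feel: firmly held, but never crushed. Let go of everything and leave the other things on the bench alone.

Things in the scene. Friction and masses are not known exactly. Their poses are not given: they have to be found in the camera images.
- clamp: green screw clamp fixed to the bench. Origin: on the bench, under the screw's vertical axis; +x is the way the work is pushed (to the end stop), z up. Flat base: x -155 to +90, y -35 to +95 mm, top 16 mm above the bench. Column at y +69 to +95, |x| under 22, carries an overhead arm over the screw axis: |x| under 22 mm, 101 to 137 mm above the bench; the crank turns above it
- stop (a point): middle of the working face of the dark steel end stop, at x = +70 mm of the clamp, 34 mm above the bench. The stop is 70 mm wide and 30 mm tall above the base. Two low steel guide strips (6 mm tall, clamp x -80 to +70) run along both sides of the work, leaving it 2 mm of play each side
- module: the work: loose black power module with flat aluminium lid, 140 x 60 x 36 mm, about 0.5 kg, on the clamp's base between the guide strips. Origin: centre of its underside; x along its length, as the clamp's x. Fully home its origin is at x = 0 of the clamp. It starts 25 to 50 mm short of the stop, its near (-x) end standing out from under the overhead arm
- crank (a joint): crank angle, rad, growing clockwise seen from above, which lowers the foot 2.5 mm per rad (starts at 0 to 2, ends at 14). The crank points along the clamp's +x at 1.0. Free winding takes 0.42 N m: 6 N sideways on the knob; the screw stays where it is left, also under load. Once the foot bears, each rad adds about 105 N of clamping force
- crank_knob (a point): centre of the red knob: upright free-spinning round handle, 16 mm diameter, 46 mm tall, on the crank's end 70 mm from the screw's axis. This point is at half its height, 175 mm above the bench; the crank arm's top is 23 mm below it. Each 100 N of clamping force adds 3.6 N to the sideways force needed to turn it; friction is felt only while it turns and fades at rest
- ram: steel ram, 24 mm diameter, driven straight down on the screw axis by the crank. Origin: centre of its lower end. The orange foot (34 mm diameter, 8 mm thick) hangs below on a brass spigot that is set differently each time: the foot's lower face lies anywhere from 16 to 26 mm below this point, so where it meets the lid must be felt
- screwdriver: bystander: screwdriver lying on the bench, to be left alone
- carton: bystander: small cardboard box 90 x 70 x 50 mm, to be left alone
- coil: bystander: steel and copper transformer 75 x 62 x 42 mm, to be left alone
- crank_axis (a point): top of the crank's hub, on the screw's axis, 152 mm above the bench. What snug means: 60 to 150 N of clamping force, i.e. 2 to 5.5 N more sideways force on the knob than in free winding; aim for the middle. Above 220 N (about 8 N more than free) the module is crushed. The foot's hard rubber gives 1 mm per 50 N
There are look-alikes about, which are no part of the job. Of the things that look like the module, the largest one is meant.

How it is judged (in metres and radians):
On the way, in this order (a step that is already met when the one before it is completed fails the run):
1. the module is pushed home against the end stop (within 2.5 mm) while the foot is still clear of it (x of module in the frame of clamp above -0.0025 m and contact force between ram and module below 2 N), for 0.2 s.
2. the foot has met the module, still home (contact force between ram and module above 15 N and x of module in the frame of clamp above -0.0025 m), for 0.1 s.
At the end, for the whole second after the job is handed in: The module lies flat on the clamp's base within 2.5 mm of the end stop, the foot presses on it with 60 to 150 N, everything is at rest and released (x of module in the frame of clamp above -0.0025 m and z of module in the frame of clamp below 0.019 m and contact force between ram and module between 60 and 150 N and linear speed of module below 0.01 m/s and velocity of joint crank between -0.05 and 0.05 rad/s); the robot touches nothing.
It fails at once if the module is crushed: clamping force above 220 N (contact force between ram and module above 220 N).
It fails at once if a bystander is moved by more than 15 mm (distance of any of screwdriver, carton, coil from where it was at the start of the episode above 0.015 m).
It also fails if it takes over 72 s, if anything falls off the work surface, if the arm or the gripper's body presses on something with over 40 N, if the wrist force passes 120 N, or if a joint passes its speed limit or range.

ROBOT

A 6-joint arm with a two-finger parallel gripper is mounted at the origin on the work surface. World frame = base frame: x ahead of the robot, y to its left, z up, the work surface at z = 0. Lengths are in m, angles in degrees, forces in N, time in s.
With the tool pointing down it reaches from about 0.325 to 0.9 m from the base axis. Payload 3.5 kg.
Tool frame: the origin (TCP) lies between the finger pads; the fingertips stand 11 mm ahead of it and the grasp point (between the pads) lies 8 mm behind it (bot.nose_length is the distance from the TCP to the fingertips, in m); z points along the fingers, y is the direction in which the jaws open and shut (so a half turn about z gives the same grasp; the last joint's range is limited). The gripper opens to 85 mm and grips with 20 to 120 N. Pads are 22 mm wide; open, the fingers measure 114 mm over their backs; the gripper's body (76 mm by 85 mm) begins 54 mm behind the grasp point. The pads swing forward as they close: fully open they stand 13 mm farther back than shut.
Start: joints at [-82.128, 15.837, -1.513, 72.651, 0, 84.076], TCP at [0.149, -0.607, 0.209] pointing down, gripper open.
Joint ranges: [-178.77, 178.77], [-48.84, 107.48], [-61.69, 71.31], [-111.58, 123.2], [-90, 87.43], [-180, 180]. Speed limits (degrees/s): [147.25, 147.25, 180, 180, 180, 180].

INTERFACE

Orientations are given as [roll, pitch, yaw] about the fixed x, y, z axes, in that order (R = Rz(yaw) Ry(pitch) Rx(roll)).
In Python, from rig import monitor, eyes, bot, spotter gives the robot as it stands. The module is installed in compiled form; this text tells all that it offers.
- The arm moves only by the tool play_rows, never from a script. Its argument "moves" is a list of rows, each an object with "angular": the turn, a rotation vector about the tool's x, y, z scaled (see below), a list of three; "travel": the shift along the tool's x, y, z scaled (see below), a list of three; "hand": the closure, from -1 (fully open) to 1 (shut). A call has 1 to 12 rows; each row is the pose to reach, as a shift and turn from the pose measured when the call began, along the tool's axes at that moment; what a row does not reach only later rows make up. The controller multiplies each number of a shift by 200 mm and each number of a turn by 45 degrees. A row lasts 1/12 s, in which the tool goes at most 41.7 mm and 7.16 degrees, less where a joint would pass 70% of its speed; a pose out of reach is approached as far as the arm can. A call with a number of a shift or a turn outside -1 to 1 is refused whole. A call with a gripper value outside its range is refused whole. The fingers move at their own pace and stop on an object; "force" is the grip in N (left out, the last holds). Time passes only in rows, so rows that repeat a pose let the fingers close. It gives the time, the measured TCP pose, the force and the opening at its end, in the units of the state.
- monitor.observe(): the state, without advancing time (a new reading comes with each control period).
- eyes.capture(name): name is "scene" or "top"; returns a dict with "image" (480x640x3 uint8, red, green, blue), "z_map" (480x640 float32, m along the optical axis (not along the pixel's ray), 0 where there is no reading), "fov_y" (degrees; the focal length in pixels is half the picture's height over the tangent of half this angle, whatever the lens; pixels are square), "cx", "cy" (the principal point, pixels), "world_to_cam" (4x4, takes a point from world to camera coordinates). Camera axes: x right, y down, z forward; pixel columns grow to the right and rows downward; lengths in m; the calibration is good to about 2 mm. A picture is of the moment at which its call begins.
- bot.close_job(): hands the job in, once; it reports no verdict.
Trained networks look in a picture, given as the dict that the camera call returned (one of the last four; its "shot" number tells which), for a name from the list of things; names that differ only in an ending like _2 or _b are one class to them, and where a whole thing is asked for, a point or a joint stands for the part that bears it (a point fixed in the world has none). Each returns a list of dicts, best first, with "confidence" (0 to 1); they miss things now and then, are a little off and sometimes report something else, mostly with a low value. They report only what shows in the picture. A call takes as long as a camera call. They do not tell look-alikes from the thing itself.
- spotter.look_for(picture, name): "point" ([column, row] in pixels, amid what is visible of it).
The state is a dict: "clock": time; "joints": joint angles; "dq": joint speeds; "tau": joint torques, N m; "position": TCP position; "tcp_rot": TCP orientation; "force": force on the tool from outside, world axes, zero at the start; "ft_torque": the same for the moment, N m; "opening": finger opening in m.
Only numpy, scipy, OpenCV 4.12 (cv2) and the standard library are available. Lean on these libraries where they do the work, as an engineer would, in place of code of your own. Each camera call takes 0.05 s, during which the arm holds its last target. There are 200 camera calls.

## Working session

There is one attempt and no reset: what is moved stays moved. The work goes in short steps, Python scripts to look and compute and a tool call to move; the robot and the scene stay as the last step left them, time stands still between calls to the robot, and variables do not carry over. Pictures are saved under pics/ and viewed, about 8 in all and at most 12, crops included, and the job is handed in when it is done.

Besides the shell and the picture viewer there is one more tool, called after ">>>" as a command line: name --argument value ..., lists and objects as JSON in quotes. play_rows: Moves the arm, as the interface text tells. Its arguments: {"type":"object","properties":{"moves":{"type":"array","items":{"type":"object","properties":{"angular":{"type":"array","items":{"type":"number","minimum":-1,"maximum":1}},"travel":{"type":"array","items":{"type":"number","minimum":-1,"maximum":1}},"hand":{"type":"number"}}}},"force":{"type":"number"}},"required":["moves"]}

```bash
mkdir -p pics; cat > h.py <<'E'
import numpy as np, cv2
from rig import monitor, eyes, bot, spotter
def K(p):
    f=240/np.tan(np.radians(p["fov_y"])/2); return f,p["cx"],p["cy"]
def cloud(p):
    f,cx,cy=K(p); z=p["z_map"]; v,u=np.mgrid[:480,:640]
    P=np.stack([(u-cx)*z/f,(v-cy)*z/f,z],-1); T=np.linalg.inv(p["world_to_cam"])
    W=P@T[:3,:3].T+T[:3,3]; W[z==0]=np.nan; return W
def proj(p,X):
    f,cx,cy=K(p); T=np.array(p["world_to_cam"]); c=T[:3,:3]@np.array(X)+T[:3,3]; return [f*c[0]/c[2]+cx,f*c[1]/c[2]+cy]
def save(p,n,crop=None,s=1):
    im=p["image"][:,:,::-1]
    if crop: a,b,c,d=crop; im=im[b:d,a:c]
    cv2.imwrite("pics/"+n,cv2.resize(im,None,fx=s,fy=s,interpolation=cv2.INTER_CUBIC))
E
python3 - <<'E'
from h import *
print(monitor.observe())
for n in("scene","top"):
    p=eyes.capture(n); save(p,n+"0.png"); W=cloud(p); np.savez(n+"0.npz",W=W,im=p["image"])
    print(n,np.round(np.linalg.inv(p["world_to_cam"])[:3,3],3))
    for k in("clamp","module","crank_knob","crank","ram","screwdriver","carton","coil","stop"):
        try:
            for d in spotter.look_for(p,k)[:3]:
                u,v=d["point"]; print(k,[round(u),round(v)],round(d["confidence"],2),np.round(W[int(v),int(u)],3))
        except Exception as e: print(k,e)
E
```

```text
{'clock': 0.0, 'joints': array([-8.21283275e+01,  1.58793762e+01, -1.59768689e+00,  7.26518240e+01,
        1.25046875e-04,  8.40740178e+01]), 'dq': array([-0.01594671,  0.01520956, -0.01391698,  0.08580269,  0.01997799,
        0.01096188]), 'tau': array([ 7.15971910e-04, -4.45504367e+01,  2.95206892e+01,  1.63997628e-02,
        9.38271728e-05, -4.34706521e-06]), 'position': array([ 0.14891773, -0.60614033,  0.20754894]), 'tcp_rot': array([-1.79871815e+02, -1.34311388e-02,  1.37976396e+01]), 'force': array([ 0.60487969, -0.2047062 ,  0.31001087]), 'ft_torque': array([-0.03459084, -0.02086935, -0.02256223]), 'opening': 0.08524828815395777}
scene [1.447 0.298 0.992]
clamp [347, 265] 0.68 [0.509 0.029 0.02 ]
module [378, 238] 0.84 [0.401 0.073 0.029]
module [318, 275] 0.8 [ 0.598 -0.014  0.052]
module [287, 321] 0.62 [ 0.723 -0.036  0.024]
crank_knob [368, 240] 0.66 [0.405 0.047 0.017]
crank [356, 244] 0.8 [0.567 0.063 0.15 ]
screwdriver [470, 270] 0.91 [0.428 0.306 0.025]
carton [481, 347] 0.67 [0.662 0.364 0.048]
stop [346, 266] 0.59 [0.542 0.036 0.05 ]
stop [356, 244] 0.55 [0.574 0.065 0.153]
top [ 0.32  -0.032  1.261]
clamp [465, 202] 0.64 [ 0.688 -0.369  0.045]
clamp [305, 246] 0.56 [0.516 0.015 0.137]
module [280, 302] 0.7 [0.389 0.064 0.029]
module [332, 184] 0.65 [ 0.707 -0.031  0.026]
module [330, 229] 0.6 [ 0.58  -0.036  0.052]
crank_knob [273, 211] 0.43 [0.575 0.091 0.198]
crank [290, 217] 0.65 [0.576 0.056 0.154]
crank [185, 281] 0.16 [0.417 0.307 0.026]
ram [304, 246] 0.45 [0.518 0.017 0.136]
screwdriver [185, 283] 0.74 [0.412 0.306 0.027]
carton [176, 192] 0.59 [0.637 0.361 0.045]
coil [460, 203] 0.66 [ 0.685 -0.36   0.042]
stop [305, 248] 0.96 [0.514 0.014 0.136]
stop [177, 191] 0.62 [0.636 0.356 0.052]
stop [329, 231] 0.3 [ 0.577 -0.036  0.054]
```

View pics/scene0.png

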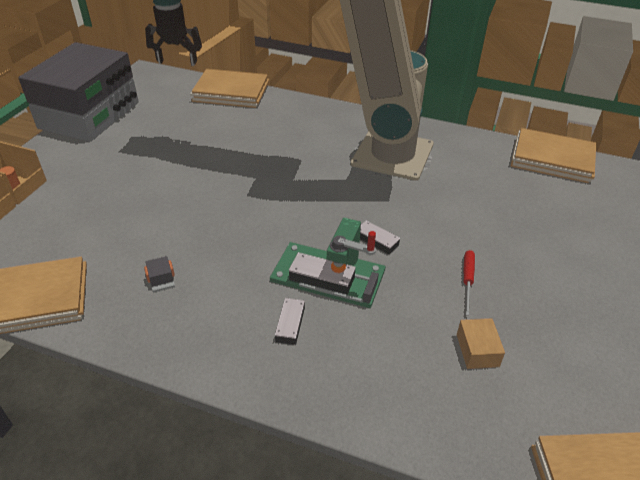

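View pics/top0.png

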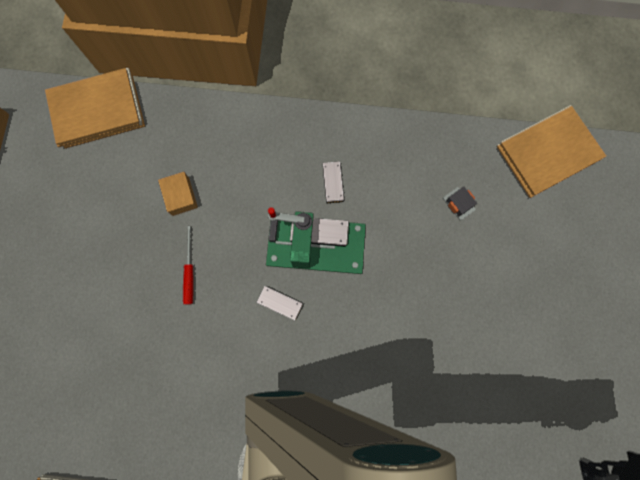

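The module candidates in top view are (333,232), clamped on the green base; (333,182), loose on the bench; and (280,302), also loose. I choose the one on the base, which should be the largest, and the crop will check that. Clamp +x points to the image left, which is world +y, and the knob is at (271,211).

```bash
cat > fit.py <<'E'
from h import *
for n in("scene","top"):
    d=np.load(n+"0.npz"); W=d["W"]; im=d["im"].astype(int)
    near=np.hypot(W[...,0]-.56,W[...,1]+.02)<.25
    g=(im[...,1]>im[...,0]*1.4)&(im[...,1]>im[...,2]*1.15)&near
    def rect(m,t):
        q=W[m][:,:2]; 
        if len(q)<10: print(n,t,len(q)); return
        r=cv2.minAreaRect((q*1000).astype(np.float32)); print(n,t,len(q),np.round(r[0],1),np.round(r[1],1),round(r[2],2),'z',np.round(np.median(W[m][:,2]),4))
    z=W[...,2]
    rect(g&(z>.01)&(z<.022),"base"); rect(g&(z>.128)&(z<.145),"arm")
    gray=(im.min(-1)>110)&(im.max(-1)-im.min(-1)<40)&near
    rect(gray&(z>.045)&(z<.06),"lid")
    rect(gray&(z>.02)&(z<.042)&(W[...,0]>.65),"look1"); rect(gray&(z>.02)&(z<.042)&(W[...,0]<.45),"look2")
    r=(im[...,0]>120)&(im[...,1]<60)&(im[...,2]<60)&near
    for a in np.argwhere(r&(z>.14))[:0]: pass
    m=r&(z>.15); print(n,"knob",m.sum(),np.round(np.median(W[m],0),4),np.round(W[m].min(0),4),np.round(W[m].max(0),4))
    m=near&(z>.145)&(z<.16)&~r; rect(m,"crankarm")
E
python3 fit.py; python3 - <<'E'
from h import *
a=cv2.imread("pics/top0.png")[160:325,240:390]; b=cv2.imread("pics/scene0.png")[205:315,260:400]
cv2.imwrite("pics/crop.png",np.hstack([cv2.resize(a,(400,440),interpolation=2),cv2.resize(b,(400,440),interpolation=2)]))
E
```

```text
scene base 1304 [545.4  -5.3] [136.4 243.9] 1.13 z 0.0155
scene arm 440 [538.2  27.3] [124.   42.6] 1.54 z 0.1344
scene lid 706 [573.4 -11.2] [ 65.2 140.8] 1.94 z 0.0518
scene look1 773 [712.1 -32.5] [106.8  44.8] 11.78 z 0.0261
scene look2 427 [386.5  67.7] [104.2  50. ] 72.45 z 0.0264
scene knob 22 [0.5786 0.0972 0.1969] [0.5686 0.0918 0.1942] [0.5834 0.1031 0.2009]
scene crankarm 326 [574.9  60.7] [29.8 93.6] 0.56 z 0.1512
top base 2347 [544.2  -6.6] [128.3 243.4] 1.51 z 0.0167
top arm 664 [537.3  25.9] [115.4  44.1] 1.46 z 0.1358
top lid 718 [575.1 -11.2] [ 61.6 140.3] 1.29 z 0.0529
top look1 658 [713.8 -32.7] [103.9  44.3] 11.44 z 0.0275
top look2 765 [387.8  66.9] [103.8  44.4] 71.68 z 0.0275
top knob 33 [0.5759 0.0963 0.1986] [0.5698 0.0893 0.1934] [0.5816 0.1022 0.2023]
top crankarm 311 [577.9  59.4] [95.  28.6] 84.19 z 0.1526
```

View pics/crop.png

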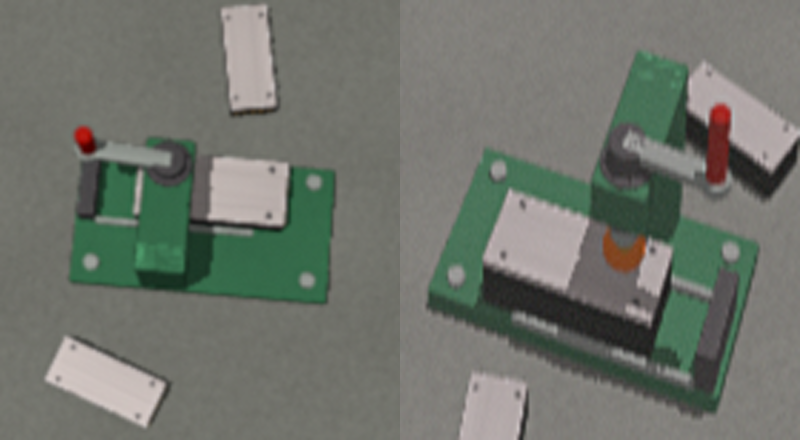

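The crop confirms it: the module is in the clamp, about 140x60 mm, with its lid at 52 mm, while the look-alikes measure about 104x44. The clamp origin comes out near (0.574, 0.027) at yaw 91.4°. The module is at clamp x ≈ -38 mm and the crank at about 1.1 rad.

```bash
cat >> h.py <<'E'
from scipy.spatial.transform import Rotation as R
def Rd(yaw): return R.from_euler("xyz",[180,0,yaw],degrees=True)
def cmd(p0,R0,p1,R1): return np.round(R0.inv().apply(np.array(p1)-p0)/.2,3),np.round((R0.inv()*R1).as_rotvec(degrees=True)/45,3)
C=np.array([.574,.027]); th=np.radians(91.4); cx_=np.array([np.cos(th),np.sin(th)]); cy_=np.array([-np.sin(th),np.cos(th)])
def cl(x,y,z): return np.r_[C+x*cx_+y*cy_,z]
E
python3 - <<'E'
from h import *
s=monitor.observe(); p0=s["position"]; r0=R.from_euler("xyz",s["tcp_rot"],degrees=True)
T=cl(-.148,0,.12); print(T)
for i in (1,2,3):
    p1=s["position"]+(T-s["position"])*i/3; r1=Rd(13.8+77.6*i/3); print(cmd(p0,r0,p1,r1)); p0,r0=p1,r1
E
```

```text
[ 0.57761596 -0.12095582  0.12      ]
(array([ 0.887, -0.616,  0.148]), array([ 0.   , -0.   , -0.575]))
(array([ 1.067, -0.168,  0.148]), array([-0.   ,  0.   , -0.575]))
(array([1.033, 0.315, 0.148]), array([ 0.   ,  0.   , -0.575]))
```

>>> play_rows --moves '[{"travel":[0.887,-0.616,0.148],"angular":[0,0,-0.575],"hand":1},{"travel":[0.887,-0.616,0.148],"angular":[0,0,-0.575],"hand":1},{"travel":[0.887,-0.616,0.148],"angular":[0,0,-0.575],"hand":1},{"travel":[0.887,-0.616,0.148],"angular":[0,0,-0.575],"hand":1},{"travel":[0.887,-0.616,0.148],"angular":[0,0,-0.575],"hand":1},{"travel":[0.887,-0.616,0.148],"angular":[0,0,-0.575],"hand":1}]' --force 40

```text
clock: 1.5
position: [0.2941, -0.4396, 0.1781]
tcp_rot: [-179.8, -0.2, 39.9]
force: [-0.1, 1.2, -0.8]
opening: 0.012
```

>>> play_rows --moves '[{"travel":[1,-0.168,0.148],"angular":[0,0,-0.575],"hand":1},{"travel":[1,-0.168,0.148],"angular":[0,0,-0.575],"hand":1},{"travel":[1,-0.168,0.148],"angular":[0,0,-0.575],"hand":1},{"travel":[1,-0.168,0.148],"angular":[0,0,-0.575],"hand":1},{"travel":[1,-0.168,0.148],"angular":[0,0,-0.575],"hand":1},{"travel":[1,-0.168,0.148],"angular":[0,0,-0.575],"hand":1}]'

```text
clock: 2.0
position: [0.4284, -0.2803, 0.1482]
tcp_rot: [-179.9, -0.4, 66.2]
force: [-1.2, -0.0, 0.1]
opening: -0.0
```

```bash
cat > to.py <<'E'
from h import *; import sys
s=monitor.observe(); r0=R.from_euler("xyz",s["tcp_rot"],degrees=True); a=[float(v) for v in sys.argv[1:]]
print(s["clock"],s["position"],s["tcp_rot"],s["force"],s["opening"]); T=cl(*a[:3])
print("target",T,*cmd(s["position"],r0,T,Rd(a[3])))
E
python3 to.py -.148 0 .12 91.4
```

```text
2.0 [ 0.428387   -0.28025641  0.1482397 ] [-179.85468804   -0.43038024   66.18647566] [-1.20175417 -0.03941949  0.07840838] -2.1652987131488403e-05
target [ 0.57761596 -0.12095582  0.12      ] [1.029 0.361 0.148] [-0.001 -0.01  -0.56 ]
```

>>> play_rows --moves '[{"travel":[1,0.36,0.148],"angular":[0,-0.01,-0.56],"hand":1},{"travel":[1,0.36,0.148],"angular":[0,-0.01,-0.56],"hand":1},{"travel":[1,0.36,0.148],"angular":[0,-0.01,-0.56],"hand":1},{"travel":[1,0.36,0.148],"angular":[0,-0.01,-0.56],"hand":1},{"travel":[1,0.36,0.148],"angular":[0,-0.01,-0.56],"hand":1},{"travel":[1,0.36,0.148],"angular":[0,-0.01,-0.56],"hand":1},{"travel":[1,0.36,0.148],"angular":[0,-0.01,-0.56],"hand":1}]'

```text
clock: 2.58
position: [0.5769, -0.1245, 0.1195]
tcp_rot: [-180.0, -0.0, 91.6]
force: [-0.3, -0.6, -0.3]
opening: 0.0002
```

```bash
python3 to.py -.148 0 .036 91.4
```

```text
2.5833 [ 0.57687239 -0.12449422  0.11948513] [-1.79970518e+02 -1.98091719e-02  9.15971598e+01] [-0.29121385 -0.5919747  -0.2638557 ] 0.000232768371529246
target [ 0.57761596 -0.12095582  0.036     ] [0.017 0.004 0.417] [-0.001 -0.     0.004]
```

>>> play_rows --moves '[{"travel":[0.0,0,0.417],"hand":1},{"travel":[0.0,0,0.417],"hand":1},{"travel":[0.0,0,0.417],"hand":1},{"travel":[0.04,0,0.417],"hand":1},{"travel":[0.08,0,0.417],"hand":1},{"travel":[0.11,0,0.417],"hand":1},{"travel":[0.14,0,0.417],"hand":1},{"travel":[0.17,0,0.417],"hand":1},{"travel":[0.2,0,0.417],"hand":1},{"travel":[0.23,0,0.417],"hand":1},{"travel":[0.26,0,0.417],"hand":1}]'

```text
validation failed for argument at $.mo...
```

```bash
python3 to.py -.081 0 .036 91.4; python3 - <<'E'
from h import *
p=eyes.capture("scene"); save(p,"push1.png",(240,190,420,325),4)
E
```

```text
2.5833 [ 0.57687239 -0.12449422  0.11948513] [-1.79970518e+02 -1.98091719e-02  9.15971598e+01] [-0.29121385 -0.5919747  -0.2638557 ] 0.000232768371529246
target [ 0.57597901 -0.05397582  0.036     ] [0.352 0.006 0.418] [-0.001 -0.     0.004]
```

View pics/push1.png

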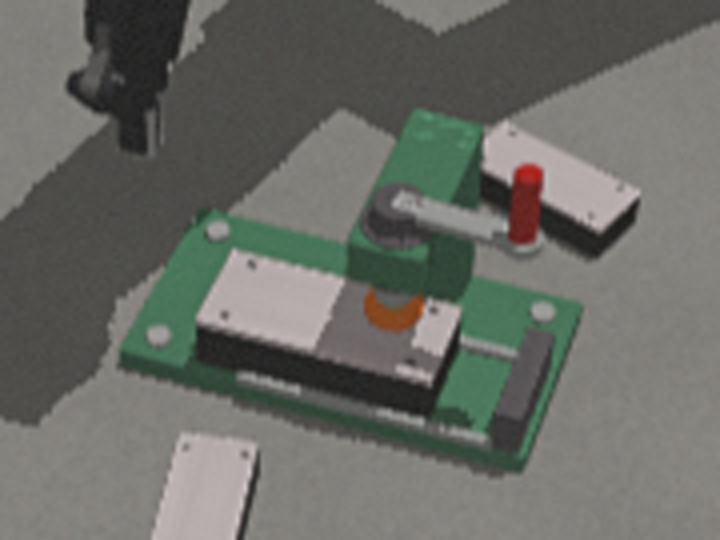

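The move was refused, probably because `angular` was missing. The picture shows the module unmoved and the gripper still above and behind it, at the upper left of the crop (150,140).

>>> play_rows --moves '[{"travel":[0.0,0,0.417],"angular":[0,0,0],"hand":1},{"travel":[0.0,0,0.417],"angular":[0,0,0],"hand":1},{"travel":[0.0,0,0.417],"angular":[0,0,0],"hand":1},{"travel":[0.04,0,0.417],"angular":[0,0,0],"hand":1},{"travel":[0.08,0,0.417],"angular":[0,0,0],"hand":1},{"travel":[0.11,0,0.417],"angular":[0,0,0],"hand":1},{"travel":[0.14,0,0.417],"angular":[0,0,0],"hand":1},{"travel":[0.17,0,0.417],"angular":[0,0,0],"hand":1},{"travel":[0.2,0,0.417],"angular":[0,0,0],"hand":1},{"travel":[0.23,0,0.417],"angular":[0,0,0],"hand":1},{"travel":[0.26,0,0.417],"angular":[0,0,0],"hand":1}]'

```text
clock: 3.55
position: [0.5743, -0.0731, 0.0367]
tcp_rot: [-179.9, 0.0, 91.5]
force: [0.4, -0.3, -0.4]
opening: 0.0002
```

```bash
python3 to.py -.081 0 .036 91.4
```

```text
3.55 [ 0.57428606 -0.0731073   0.03671586] [-1.79949297e+02  2.81884935e-02  9.15228360e+01] [ 0.39741514 -0.32483771 -0.42611242] 0.00017934053267886217
target [ 0.57597901 -0.05397582  0.036     ] [0.095 0.011 0.004] [-0.001  0.001  0.003]
```

>>> play_rows --moves '[{"travel":[0.02,0.003,0],"angular":[0,0,0],"hand":1},{"travel":[0.04,0.005,0],"angular":[0,0,0],"hand":1},{"travel":[0.055,0.005,0],"angular":[0,0,0],"hand":1},{"travel":[0.07,0.005,0],"angular":[0,0,0],"hand":1},{"travel":[0.08,0.005,0],"angular":[0,0,0],"hand":1},{"travel":[0.085,0.005,0],"angular":[0,0,0],"hand":1}]'

```text
clock: 4.05
position: [0.5747, -0.0559, 0.0366]
tcp_rot: [-179.9, 0.0, 91.5]
force: [0.4, 0.1, 0.9]
opening: 0.0
```

```bash
python3 - <<'E'
from h import *
print(monitor.observe()["force"],monitor.observe()["position"])
p=eyes.capture("scene"); save(p,"push2.png",(240,190,420,325),4)
E
```

```text
[0.40576478 0.06074084 0.89038825] [ 0.57474263 -0.05586378  0.03658878]
```

View pics/push2.png

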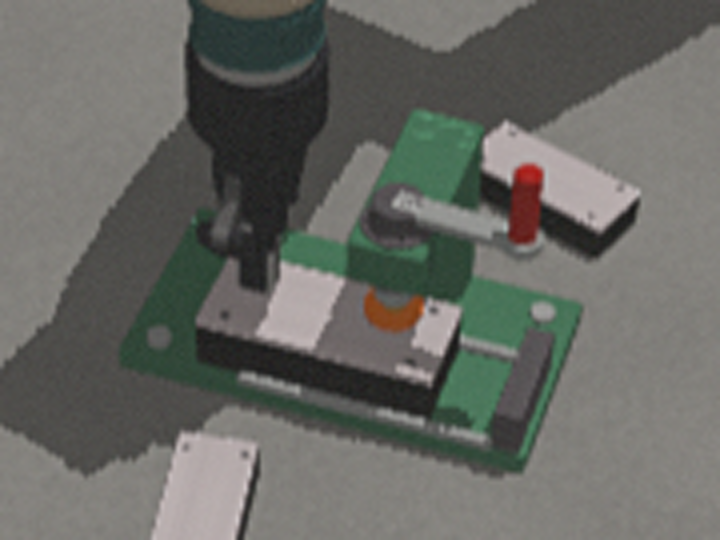

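```bash
python3 - <<'E'
from h import *
print(bot.nose_length)
p=eyes.capture("scene"); W=cloud(p)
print(proj(p,monitor.observe()["position"]),proj(p,monitor.observe()["position"]-[0,0,.011]), proj(p,[.575,-.0559,.052]))
for v in (250,254,258,260,262,264,267): print(v,[np.round(W[v,u],3).tolist() for u in (296,300,304,308)])
p=eyes.capture("top"); W=cloud(p); m=(W[...,2]>.06)&(abs(W[...,0]-.575)<.06)&(abs(W[...,1]+.06)<.06)
print(np.nanmin(W[m],0),np.nanmax(W[m],0)); im=p["image"].astype(int); z=W[...,2]
m=(im.min(-1)>110)&(z>.045)&(z<.06)&(abs(W[...,0]-.575)<.06)&(abs(W[...,1])<.15); print(m.sum(),W[m].min(0),W[m].max(0))
E
```

```text
0.011
[np.float64(303.2089080531194), np.float64(268.1337814883097)] [np.float64(303.236192562843), np.float64(271.46919852395393)] [np.float64(303.18782751228514), np.float64(263.49191344327744)]
250 [[0.634, -0.048, 0.15], [0.63, -0.041, 0.148], [0.608, -0.04, 0.129], [0.579, -0.042, 0.103]]
254 [[0.605, -0.061, 0.107], [0.622, -0.044, 0.128], [0.608, -0.041, 0.117], [0.579, -0.043, 0.091]]
258 [[0.562, -0.079, 0.049], [0.587, -0.058, 0.08], [0.587, -0.049, 0.084], [0.576, -0.044, 0.075]]
260 [[0.568, -0.076, 0.05], [0.586, -0.059, 0.073], [0.586, -0.049, 0.076], [0.579, -0.043, 0.071]]
262 [[0.576, -0.073, 0.051], [0.581, -0.061, 0.06], [0.587, -0.049, 0.071], [0.581, -0.042, 0.067]]
264 [[0.583, -0.071, 0.052], [0.579, -0.062, 0.052], [0.579, -0.052, 0.056], [0.572, -0.045, 0.051]]
267 [[0.593, -0.066, 0.054], [0.59, -0.058, 0.054], [0.586, -0.05, 0.053], [0.582, -0.041, 0.053]]
[ 0.51503952 -0.10243195  0.43357037] [ 6.22405735e-01 -2.61648882e-04  5.52947157e-01]Traceback (most recent call last):
  File "<stdin>", line 8, in <module>
    return umr_minimum(a, axis, None, out, keepdims, initial, where)
ValueError: zero-size array to reduction operation minimum which has no identity
```

```bash
python3 - <<'E'
from h import *
p=eyes.capture("scene")
for z in (.1085,.1195,.13,.14): print(z,proj(p,[.577,-.1245,z]))
s=monitor.observe(); print(s["force"],s["ft_torque"],s["tau"],s["joints"])
W=cloud(p); im=p["image"].astype(int); z=W[...,2]
m=(im.min(-1)>110)&(im.max(-1)-im.min(-1)<40)&(z>.045)&(z<.06)&(abs(W[...,0]-.575)<.06)&(abs(W[...,1])<.15)
print(cv2.minAreaRect((W[m][:,:2]*1000).astype(np.float32)))
E
```

```text
0.1085 [np.float64(274.28451033995157), np.float64(238.40366453853207)]
0.1195 [np.float64(274.0884243060247), np.float64(234.76802109452387)]
0.13 [np.float64(273.89911766828095), np.float64(231.258074860021)]
0.14 [np.float64(273.71685560851483), np.float64(227.87874258729406)]
[-0.29597231  0.22328603 -0.17674662] [ 0.05709744 -0.01099287 -0.03706077] [ 9.76070669e-02 -4.27919984e+01  2.45300835e+01  1.16652352e-02
  2.02713971e-03  6.76379204e-04] [-1.19788761e+01  1.93903230e+01 -1.91592812e+01  5.14970888e+01
 -4.51132807e-02  7.65121369e+01]
((573.526611328125, -4.671470642089844), (63.32919692993164, 129.67587280273438), 1.5742950439453125)
```

The fingers passed just above the lid with no force. The camera puts the tips at z ≈ 0.054, against 0.026 from the reported pose. I'll lift off and measure that offset against a clean background.

>>> play_rows --moves '[{"travel":[0,0,-0.15],"angular":[0,0,0],"hand":1},{"travel":[-0.2,0,-0.2],"angular":[0,0,0],"hand":1},{"travel":[-0.4,0,-0.2],"angular":[0,0,0],"hand":1},{"travel":[-0.4,0,-0.2],"angular":[0,0,0],"hand":1},{"travel":[-0.4,0,-0.2],"angular":[0,0,0],"hand":1}]'

```text
clock: 4.67
position: [0.5775, -0.1384, 0.0772]
tcp_rot: [180.0, 0.1, 91.3]
force: [-0.7, 0.9, 0.1]
opening: -0.0002
```

```bash
python3 - <<'E'
from h import *
p=eyes.capture("scene"); W=cloud(p); s=monitor.observe(); t=s["position"]; print(t,s["opening"],s["joints"])
u,v=map(round,proj(p,t)); print(u,v)
save(p,"tip.png",(u-50,v-60,u+50,v+40),5)
for r in range(v-20,v+12,2): print(r,[np.round(W[r,c],3).tolist() for c in (u-4,u,u+4)])
m=(W[...,2]>.04)&(abs(W[...,0]-t[0])<.03)&(abs(W[...,1]-t[1])<.03); print(m.sum(),W[m].min(0))
E
```

```text
[ 0.5767148  -0.13695012  0.07661849] 4.265334633819658e-06 [-1.95921375e+01  1.83319645e+01 -1.50287515e+01  5.67029855e+01
 -2.48056273e-02  6.90138319e+01]
270 247
227 [[0.617, -0.123, 0.176], [0.587, -0.129, 0.149], [0.57, -0.127, 0.136]]
229 [[0.618, -0.123, 0.171], [0.594, -0.125, 0.15], [0.57, -0.127, 0.13]]
231 [[0.616, -0.124, 0.163], [0.6, -0.123, 0.151], [0.574, -0.125, 0.128]]
233 [[0.616, -0.125, 0.157], [0.59, -0.128, 0.134], [0.574, -0.126, 0.122]]
235 [[0.591, -0.138, 0.126], [0.589, -0.129, 0.128], [0.577, -0.125, 0.119]]
237 [[0.591, -0.138, 0.12], [0.588, -0.129, 0.12], [0.577, -0.125, 0.113]]
239 [[0.592, -0.138, 0.115], [0.592, -0.128, 0.118], [0.58, -0.124, 0.109]]
241 [[0.583, -0.142, 0.1], [0.588, -0.13, 0.108], [0.482, -0.172, 0.003]]
243 [[0.494, -0.188, 0.001], [0.489, -0.18, -0.001], [0.486, -0.17, -0.0]]
245 [[0.501, -0.185, 0.001], [0.496, -0.177, -0.001], [0.493, -0.167, 0.001]]
247 [[0.506, -0.183, -0.001], [0.501, -0.174, -0.002], [0.501, -0.164, 0.001]]
249 [[0.514, -0.179, 0.001], [0.509, -0.171, -0.0], [0.505, -0.162, -0.001]]
251 [[0.518, -0.177, -0.001], [0.513, -0.169, -0.003], [0.51, -0.16, -0.003]]
253 [[0.523, -0.176, -0.004], [0.519, -0.166, -0.003], [0.52, -0.155, 0.002]]
255 [[0.528, -0.173, -0.005], [0.529, -0.162, 0.001], [0.524, -0.153, -0.001]]
257 [[0.539, -0.168, -0.0], [0.533, -0.16, -0.002], [0.533, -0.149, 0.001]]
2240 [ 0.54672676 -0.16690813  0.09805471]
```

View pics/tip.png

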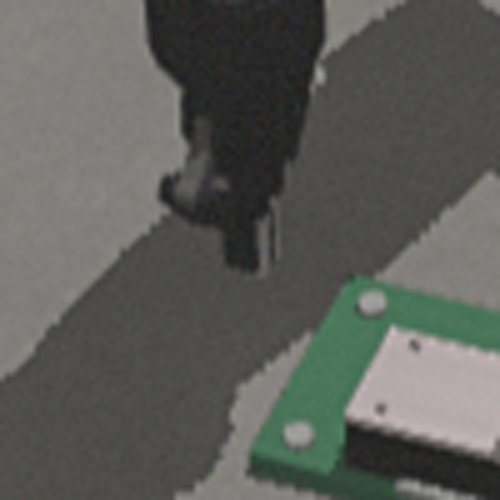

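```bash
python3 - <<'E'
from h import *
d=np.load("scene0.npz"); W=d["W"]; m=(W[...,2]>.1)&(abs(W[...,0]-.149)<.09)&(abs(W[...,1]+.606)<.09)
q=W[m]; print(m.sum(),q.min(0),q.max(0)); 
for z in (.2,.21,.22,.23,.24,.25,.27): k=(abs(q[:,2]-z)<.006); print(z,k.sum(),np.round(q[k].min(0),3) if k.any() else 0,np.round(q[k].max(0),3) if k.any() else 0)
p=eyes.capture("scene"); print(monitor.observe()["position"],proj(p,[.149,-.606,.2075]))
E
python3 to.py -.146 0 .036 91.4
```

```text
2003 [ 0.11672885 -0.6749027   0.24348344] [ 0.19118603 -0.5277496   0.43246945]
0.2 0 0 0
0.21 0 0 0
0.22 0 0 0
0.23 0 0 0
0.24 7 [ 0.139 -0.659  0.243] [ 0.167 -0.555  0.246]
0.25 45 [ 0.128 -0.662  0.244] [ 0.173 -0.55   0.256]
0.27 61 [ 0.13  -0.657  0.264] [ 0.176 -0.546  0.275]
[ 0.57635808 -0.13604566  0.07630234] [np.float64(177.93906358418474), np.float64(75.51142046357518)]
4.7667 [ 0.57635808 -0.13604566  0.07630234] [-1.79888170e+02 -1.72567110e-02  9.14682099e+01] [ 0.11965532  0.87113841 -0.55005469] 0.00018739726093140185
target [ 0.5775671  -0.11895642  0.036     ] [0.085 0.009 0.202] [-0.002 -0.     0.002]
```

The offset is consistent: with the gripper open at the start and shut now, the true tips sit 33 mm higher than the reported pose implies. The horizontal reading agrees with the camera. So shut tips are at reported z + 0.022, and I'll push with reported z ≈ 0.007.

>>> play_rows --moves '[{"travel":[0.085,0.005,0.2],"angular":[0,0,0],"hand":1},{"travel":[0.085,0.005,0.25],"angular":[0,0,0],"hand":1},{"travel":[0.085,0.005,0.29],"angular":[0,0,0],"hand":1},{"travel":[0.085,0.005,0.32],"angular":[0,0,0],"hand":1},{"travel":[0.085,0.005,0.345],"angular":[0,0,0],"hand":1},{"travel":[0.085,0.005,0.345],"angular":[0,0,0],"hand":1}]'

```text
clock: 5.27
position: [0.5767, -0.119, 0.0069]
tcp_rot: [-179.9, -0.0, 91.5]
force: [0.2, -0.4, 0.7]
opening: 0.0004
```

```bash
python3 to.py -.083 0 .007 91.4;python3 - <<'E'
from h import *
p=eyes.capture("scene"); W=cloud(p); s=monitor.observe(); t=s["position"]; print(t,s["force"])
u,v=map(round,proj(p,t+[0,0,.03])); 
for r in range(v-8,v+12,2): print(r,[np.round(W[r,c],3).tolist() for c in (u-4,u,u+4)])
E
```

```text
5.2667 [ 0.57667947 -0.11899323  0.00686604] [-1.79854766e+02 -1.43522648e-02  9.14796619e+01] [ 0.2215388  -0.38298376  0.6586977 ] 0.0003963623375275986
target [ 0.57602787 -0.05597522  0.007     ] [ 0.315  0.005 -0.001] [-0.003 -0.     0.002]
[ 0.57711922 -0.11918686  0.0075299 ] [-0.21386761 -0.12232164 -0.26711238]
254 [[0.627, -0.103, 0.112], [0.604, -0.104, 0.091], [0.59, -0.101, 0.079]]
256 [[0.627, -0.103, 0.106], [0.607, -0.103, 0.088], [0.578, -0.107, 0.06]]
258 [[0.605, -0.114, 0.077], [0.606, -0.104, 0.08], [0.581, -0.105, 0.058]]
260 [[0.59, -0.122, 0.054], [0.591, -0.111, 0.058], [0.581, -0.106, 0.05]]
262 [[0.588, -0.123, 0.044], [0.59, -0.112, 0.05], [0.579, -0.107, 0.042]]
264 [[0.588, -0.124, 0.037], [0.593, -0.111, 0.047], [0.585, -0.105, 0.042]]
266 [[0.56, -0.137, -0.0], [0.568, -0.123, 0.013], [0.58, -0.107, 0.03]]
268 [[0.566, -0.135, -0.0], [0.576, -0.119, 0.015], [0.574, -0.11, 0.016]]
270 [[0.587, -0.125, 0.017], [0.583, -0.116, 0.016], [0.578, -0.108, 0.014]]
272 [[0.589, -0.124, 0.012], [0.59, -0.113, 0.017], [0.586, -0.105, 0.016]]
```

>>> play_rows --moves '[{"travel":[0.05,0,0],"angular":[0,0,0],"hand":1},{"travel":[0.09,0,0],"angular":[0,0,0],"hand":1},{"travel":[0.12,0,0],"angular":[0,0,0],"hand":1},{"travel":[0.15,0,0],"angular":[0,0,0],"hand":1},{"travel":[0.18,0,0],"angular":[0,0,0],"hand":1},{"travel":[0.21,0,0],"angular":[0,0,0],"hand":1},{"travel":[0.23,0,0],"angular":[0,0,0],"hand":1},{"travel":[0.25,0,0],"angular":[0,0,0],"hand":1},{"travel":[0.265,0,0],"angular":[0,0,0],"hand":1},{"travel":[0.28,0,0],"angular":[0,0,0],"hand":1}]'

```text
clock: 6.15
position: [0.5759, -0.0632, 0.0077]
tcp_rot: [-179.9, 0.0, 91.5]
force: [1.1, -3.2, 2.6]
opening: 0.0002
```

>>> play_rows --moves '[{"travel":[0.01,0,0],"angular":[0,0,0],"hand":1},{"travel":[0.02,0,0],"angular":[0,0,0],"hand":1},{"travel":[0.025,0,0],"angular":[0,0,0],"hand":1},{"travel":[0.03,0,0],"angular":[0,0,0],"hand":1}]'

```text
clock: 6.48
position: [0.5757, -0.0572, 0.0077]
tcp_rot: [-179.9, 0.0, 91.5]
force: [-0.6, -3.5, 2.3]
opening: -0.0001
```

```bash
cat > chk.py <<'E'
from h import *
s=monitor.observe(); print(s["clock"],s["position"],s["force"])
p=eyes.capture("scene"); W=cloud(p); im=p["image"].astype(int); z=W[...,2]
m=(im.min(-1)>70)&(im.max(-1)-im.min(-1)<40)&(z>.046)&(z<.057)&(abs(W[...,0]-.575)<.045)&(abs(W[...,1])<.15)
q=(W[m][:,:2]-C)@np.c_[cx_,cy_]; print("lid clamp x",np.round(np.percentile(q[:,0],[.5,2,98,99.5]),4))
save(p,"c.png",(240,190,420,325),4)
E
python3 chk.py
```

```text
6.4833 [ 0.57572389 -0.05718409  0.00766212] [-0.56082092 -3.46155145  2.32226551]
lid clamp x [-0.0711 -0.0686  0.0788  0.0837]
```

>>> play_rows --moves '[{"travel":[0.008,0,0],"angular":[0,0,0],"hand":1},{"travel":[0.014,0,0],"angular":[0,0,0],"hand":1},{"travel":[0.02,0,0],"angular":[0,0,0],"hand":1},{"travel":[0.025,0,0],"angular":[0,0,0],"hand":1}]'

```text
clock: 6.87
position: [0.5755, -0.0565, 0.0077]
tcp_rot: [-179.9, 0.6, 91.3]
force: [-0.3, -15.9, 1.9]
opening: 0.0002
```

```bash
python3 chk.py
```

```text
6.8667 [ 0.57551285 -0.05650238  0.00774854] [ -0.27165926 -15.86730626   1.92267981]
lid clamp x [-0.0695 -0.067   0.0795  0.0842]
```

View pics/c.png

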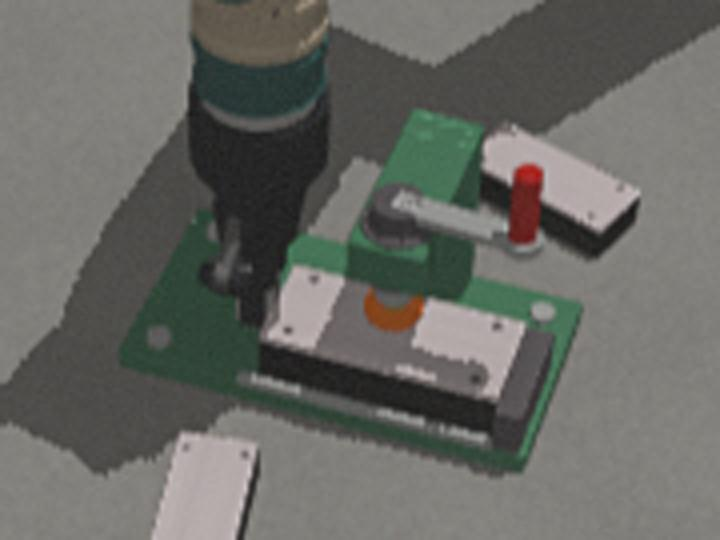

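The module is home: its far face is against the dark stop at (520,380) in the crop, with 16 N of push force. Next I back off, lift and open.

>>> play_rows --moves '[{"travel":[-0.08,0,0],"angular":[0,0,0],"hand":1},{"travel":[-0.15,0,-0.1],"angular":[0,0,0],"hand":1},{"travel":[-0.15,0,-0.3],"angular":[0,0,0],"hand":1},{"travel":[-0.15,0,-0.5],"angular":[0,0,0],"hand":0},{"travel":[-0.15,0,-0.7],"angular":[0,0,0],"hand":-1},{"travel":[-0.15,0,-0.9],"angular":[0,0,0],"hand":-1},{"travel":[-0.15,0,-1],"angular":[0,0,0],"hand":-1},{"travel":[-0.15,0,-1],"angular":[0,0,0],"hand":-1}]'

```text
clock: 7.58
position: [0.5801, -0.084, 0.2142]
tcp_rot: [179.6, 0.6, 91.4]
force: [0.2, -0.8, 0.5]
opening: 0.0607
```

```bash
python3 - <<'E'
from h import *
s=monitor.observe(); r0=R.from_euler("xyz",s["tcp_rot"],degrees=True); print(s["position"],s["force"],s["opening"])
for z in (.21,.139): print(cmd(s["position"],r0,[.577,.0965,z],Rd(91.4)))
E
```

```text
[ 0.58010946 -0.08396905  0.21417486] [ 0.22543899 -0.78253243  0.46731288] 0.0607133704218165
(array([0.903, 0.006, 0.011]), array([ 0.01 ,  0.014, -0.001]))
(array([0.906, 0.003, 0.366]), array([ 0.01 ,  0.014, -0.001]))
```

>>> play_rows --moves '[{"travel":[0.9,0.006,0.011],"angular":[0.01,0.014,0],"hand":-1},{"travel":[0.9,0.006,0.011],"angular":[0.01,0.014,0],"hand":-1},{"travel":[0.9,0.006,0.011],"angular":[0.01,0.014,0],"hand":-1},{"travel":[0.9,0.006,0.011],"angular":[0.01,0.014,0],"hand":-1},{"travel":[0.903,0.006,0.011],"angular":[0.01,0.014,0],"hand":-1},{"travel":[0.903,0.006,0.011],"angular":[0.01,0.014,0],"hand":-1},{"travel":[0.905,0.004,0.15],"angular":[0.01,0.014,0],"hand":-1},{"travel":[0.906,0.003,0.25],"angular":[0.01,0.014,0],"hand":-1},{"travel":[0.906,0.003,0.33],"angular":[0.01,0.014,0],"hand":-1},{"travel":[0.906,0.003,0.366],"angular":[0.01,0.014,0],"hand":-1},{"travel":[0.906,0.003,0.366],"angular":[0.01,0.014,0],"hand":-1}]'

```text
clock: 8.5
position: [0.5743, 0.0957, 0.1358]
tcp_rot: [-179.6, -0.0, 91.3]
force: [-0.0, -0.9, 0.2]
opening: 0.0853
```

```bash
python3 - <<'E'
from h import *
s=monitor.observe(); print(s["clock"],s["position"],s["force"],s["opening"])
p=eyes.capture("scene"); save(p,"knob.png",(290,165,450,285),4)
E
```

```text
8.5 [0.57427999 0.09567499 0.13575874] [-0.02872297 -0.94721664  0.19190046] 0.08527735757163224
```

View pics/knob.png

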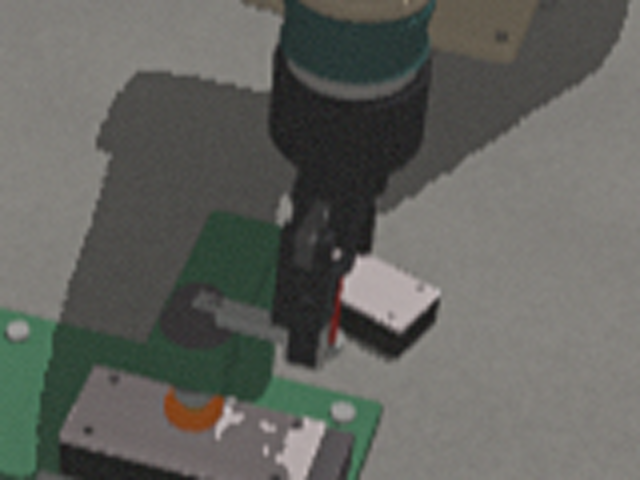

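>>> play_rows --moves '[{"travel":[0,0,-0.02],"angular":[0,0,0],"hand":0.5},{"travel":[0,0,-0.02],"angular":[0,0,0],"hand":1},{"travel":[0,0,-0.02],"angular":[0,0,0],"hand":1},{"travel":[0,0,-0.02],"angular":[0,0,0],"hand":1},{"travel":[0,0,-0.02],"angular":[0,0,0],"hand":1},{"travel":[0,0,-0.02],"angular":[0,0,0],"hand":1},{"travel":[0,0,-0.02],"angular":[0,0,0],"hand":1},{"travel":[0,0,-0.02],"angular":[0,0,0],"hand":1}]' --force 50

```text
clock: 9.22
position: [0.5764, 0.0959, 0.1422]
tcp_rot: [-179.9, -0.0, 91.3]
force: [0.8, 0.3, 3.8]
opening: 0.0147
```

```bash
cat > circ.py <<'E'
from h import *; import sys
# circle plan: args total_rad nrows [lead]
s=monitor.observe(); p=s["position"]; r0=R.from_euler("xyz",s["tcp_rot"],degrees=True)
d=p[:2]-C; rad=np.hypot(*d); a=np.arctan2(d[1],d[0]); cr=1+(th-a)%(2*np.pi)
t=np.array([np.sin(a),-np.cos(a)])  # clockwise tangent
print("t",s["clock"],"r",round(rad,4),"crank",round(cr,3),"z",round(p[2],4),"F_tan",round(-s["force"][:2]@t,2),"F_rad",round(s["force"][:2]@d/rad,2),"F",np.round(s["force"],1),"open",round(s["opening"],4))
tot=float(sys.argv[1]); n=int(sys.argv[2]); start=float(sys.argv[3]) if len(sys.argv)>3 else 0
for i in range(1,n+1):
    b=a-start-tot*i/n; q=np.r_[C+.07*np.array([np.cos(b),np.sin(b)]),.139]
    c,w=cmd(p,r0,q,Rd(91.4)); print('{"travel": %s, "angular": %s, "hand": 1},'%(c.tolist(),np.round(w,3).tolist()),end=" ")
E
python3 circ.py 1.5 10
```

```text
t 9.2167 r 0.0689 crank 1.059 z 0.1422 F_tan -0.75 F_rad 0.29 F [0.8 0.3 3.8] open 0.0147
{"travel": [-0.001, 0.052, 0.016], "angular": [-0.003, -0.001, -0.002], "hand": 1}, {"travel": [-0.016, 0.103, 0.016], "angular": [-0.003, -0.001, -0.002], "hand": 1}, {"travel": [-0.038, 0.15, 0.016], "angular": [-0.003, -0.001, -0.002], "hand": 1}, {"travel": [-0.067, 0.194, 0.016], "angular": [-0.003, -0.001, -0.002], "hand": 1}, {"travel": [-0.102, 0.233, 0.016], "angular": [-0.003, -0.001, -0.002], "hand": 1}, {"travel": [-0.142, 0.266, 0.016], "angular": [-0.003, -0.001, -0.002], "hand": 1}, {"travel": [-0.187, 0.293, 0.016], "angular": [-0.003, -0.001, -0.002], "hand": 1}, {"travel": [-0.236, 0.313, 0.015], "angular": [-0.003, -0.001, -0.002], "hand": 1}, {"travel": [-0.287, 0.326, 0.015], "angular": [-0.003, -0.001, -0.002], "hand": 1}, {"travel": [-0.339, 0.33, 0.015], "angular": [-0.003, -0.001, -0.002], "hand": 1},
```

```bash
python3 - <<'E'
from h import *
d=np.load("scene0.npz"); W=d["W"]; im=d["im"].astype(int)
m=(im[...,0]>110)&(im[...,0]-im[...,2]>70)&(im[...,1]>50)&(np.hypot(W[...,0]-.58,W[...,1]-.027)<.04)
q=W[m]; print(m.sum(),q.min(0),q.max(0),np.percentile(q[:,2],[5,25,50,75,95]))
E
```

```text
76 [0.56394638 0.01109321 0.06822896] [0.59357334 0.04306612 0.07740535] [0.06949308 0.07181765 0.07318377 0.07447518 0.07598794]
```

>>> play_rows --moves '[{"travel":[-0.001,0.052,0],"angular":[0,0,0],"hand":1},{"travel":[-0.016,0.103,0],"angular":[0,0,0],"hand":1},{"travel":[-0.038,0.15,0],"angular":[0,0,0],"hand":1},{"travel":[-0.067,0.194,0],"angular":[0,0,0],"hand":1},{"travel":[-0.102,0.233,0],"angular":[0,0,0],"hand":1},{"travel":[-0.142,0.266,0],"angular":[0,0,0],"hand":1}]'

```text
clock: 9.72
position: [0.6285, 0.07, 0.1422]
tcp_rot: [-179.6, -0.2, 91.4]
force: [-5.3, 3.1, 6.7]
opening: 0.0145
```

```bash
python3 circ.py 1.8 10
```

```text
t 9.7167 r 0.0694 crank 1.927 z 0.1422 F_tan 5.71 F_rad -2.2 F [-5.3  3.1  6.7] open 0.0145
{"travel": [-0.052, 0.035, 0.016], "angular": [-0.008, -0.005, -0.0], "hand": 1}, {"travel": [-0.11, 0.058, 0.015], "angular": [-0.008, -0.005, -0.0], "hand": 1}, {"travel": [-0.172, 0.071, 0.015], "angular": [-0.008, -0.005, -0.0], "hand": 1}, {"travel": [-0.235, 0.072, 0.015], "angular": [-0.008, -0.005, -0.0], "hand": 1}, {"travel": [-0.297, 0.061, 0.014], "angular": [-0.008, -0.005, -0.0], "hand": 1}, {"travel": [-0.356, 0.04, 0.014], "angular": [-0.008, -0.005, -0.0], "hand": 1}, {"travel": [-0.411, 0.008, 0.014], "angular": [-0.008, -0.005, -0.0], "hand": 1}, {"travel": [-0.459, -0.033, 0.014], "angular": [-0.008, -0.005, -0.0], "hand": 1}, {"travel": [-0.498, -0.081, 0.015], "angular": [-0.008, -0.005, -0.0], "hand": 1}, {"travel": [-0.529, -0.136, 0.015], "angular": [-0.008, -0.005, -0.0], "hand": 1},
```

>>> play_rows --moves '[{"travel":[-0.052,0.035,0],"angular":[-0.008,-0.005,0],"hand":1},{"travel":[-0.11,0.058,0],"angular":[-0.008,-0.005,0],"hand":1},{"travel":[-0.172,0.071,0],"angular":[-0.008,-0.005,0],"hand":1},{"travel":[-0.235,0.072,0],"angular":[-0.008,-0.005,0],"hand":1},{"travel":[-0.297,0.061,0],"angular":[-0.008,-0.005,0],"hand":1},{"travel":[-0.356,0.04,0],"angular":[-0.008,-0.005,0],"hand":1},{"travel":[-0.411,0.008,0],"angular":[-0.008,-0.005,0],"hand":1},{"travel":[-0.459,-0.033,0],"angular":[-0.008,-0.005,0],"hand":1},{"travel":[-0.498,-0.081,0],"angular":[-0.008,-0.005,0],"hand":1},{"travel":[-0.529,-0.136,0],"angular":[-0.008,-0.005,0],"hand":1}]'

```text
clock: 10.55
position: [0.6069, -0.036, 0.1423]
tcp_rot: [179.7, -0.1, 91.4]
force: [5.5, 2.4, -1.3]
opening: 0.0149
```

```bash
python3 circ.py 1.8 10
```

```text
t 10.55 r 0.0711 crank 3.684 z 0.1423 F_tan 6.02 F_rad 0.4 F [ 5.5  2.4 -1.3] open 0.0149
{"travel": [-0.018, -0.061, 0.016], "angular": [0.007, -0.002, 0.0], "hand": 1}, {"travel": [-0.029, -0.123, 0.016], "angular": [0.007, -0.002, 0.0], "hand": 1}, {"travel": [-0.03, -0.186, 0.016], "angular": [0.007, -0.002, 0.0], "hand": 1}, {"travel": [-0.019, -0.248, 0.015], "angular": [0.007, -0.002, 0.0], "hand": 1}, {"travel": [0.003, -0.307, 0.015], "angular": [0.007, -0.002, 0.0], "hand": 1}, {"travel": [0.035, -0.361, 0.015], "angular": [0.007, -0.002, 0.0], "hand": 1}, {"travel": [0.076, -0.409, 0.014], "angular": [0.007, -0.002, 0.0], "hand": 1}, {"travel": [0.125, -0.448, 0.014], "angular": [0.007, -0.002, 0.0], "hand": 1}, {"travel": [0.18, -0.478, 0.014], "angular": [0.007, -0.002, 0.0], "hand": 1}, {"travel": [0.24, -0.498, 0.014], "angular": [0.007, -0.002, 0.0], "hand": 1},
```

>>> play_rows --moves '[{"travel":[-0.018,-0.061,0],"angular":[0.007,-0.002,0],"hand":1},{"travel":[-0.029,-0.123,0],"angular":[0.007,-0.002,0],"hand":1},{"travel":[-0.03,-0.186,0],"angular":[0.007,-0.002,0],"hand":1},{"travel":[-0.019,-0.248,0],"angular":[0.007,-0.002,0],"hand":1},{"travel":[0.003,-0.307,0],"angular":[0.007,-0.002,0],"hand":1},{"travel":[0.035,-0.361,0],"angular":[0.007,-0.002,0],"hand":1},{"travel":[0.076,-0.409,0],"angular":[0.007,-0.002,0],"hand":1},{"travel":[0.125,-0.448,0],"angular":[0.007,-0.002,0],"hand":1},{"travel":[0.18,-0.478,0],"angular":[0.007,-0.002,0],"hand":1},{"travel":[0.24,-0.498,0],"angular":[0.007,-0.002,0],"hand":1}]'

```text
clock: 11.38
position: [0.5067, 0.0072, 0.1423]
tcp_rot: [179.9, 0.3, 91.3]
force: [2.1, -6.3, 0.8]
opening: 0.0146
```

```bash
python3 circ.py 0.6 8
```

```text
t 11.3833 r 0.0702 crank 5.45 z 0.1423 F_tan 6.6 F_rad -0.23 F [ 2.1 -6.3  0.8] open 0.0146
{"travel": [0.026, -0.005, 0.016], "angular": [0.002, 0.007, -0.002], "hand": 1}, {"travel": [0.052, -0.009, 0.016], "angular": [0.002, 0.007, -0.002], "hand": 1}, {"travel": [0.078, -0.011, 0.016], "angular": [0.002, 0.007, -0.002], "hand": 1}, {"travel": [0.104, -0.011, 0.016], "angular": [0.002, 0.007, -0.002], "hand": 1}, {"travel": [0.13, -0.009, 0.016], "angular": [0.002, 0.007, -0.002], "hand": 1}, {"travel": [0.156, -0.005, 0.015], "angular": [0.002, 0.007, -0.002], "hand": 1}, {"travel": [0.182, 0.001, 0.015], "angular": [0.002, 0.007, -0.002], "hand": 1}, {"travel": [0.207, 0.008, 0.015], "angular": [0.002, 0.007, -0.002], "hand": 1},
```

>>> play_rows --moves '[{"travel":[0.026,-0.005,0],"angular":[0.002,0.007,0],"hand":1},{"travel":[0.052,-0.009,0],"angular":[0.002,0.007,0],"hand":1},{"travel":[0.078,-0.011,0],"angular":[0.002,0.007,0],"hand":1},{"travel":[0.104,-0.011,0],"angular":[0.002,0.007,0],"hand":1},{"travel":[0.13,-0.009,0],"angular":[0.002,0.007,0],"hand":1},{"travel":[0.156,-0.005,0],"angular":[0.002,0.007,0],"hand":1},{"travel":[0.182,0.001,0],"angular":[0.002,0.007,0],"hand":1},{"travel":[0.207,0.008,0],"angular":[0.002,0.007,0],"hand":1}]'

```text
clock: 12.05
position: [0.5073, 0.0468, 0.1422]
tcp_rot: [-179.9, 0.3, 91.3]
force: [-0.5, -6.9, 2.6]
opening: 0.0146
```

```bash
python3 circ.py 0.4 6 .02
```

```text
t 12.05 r 0.0696 crank 6.026 z 0.1422 F_tan 6.73 F_rad -1.44 F [-0.5 -6.9  2.6] open 0.0146
{"travel": [0.029, 0.008, 0.016], "angular": [-0.002, 0.006, -0.003], "hand": 1}, {"travel": [0.05, 0.018, 0.016], "angular": [-0.002, 0.006, -0.003], "hand": 1}, {"travel": [0.071, 0.029, 0.016], "angular": [-0.002, 0.006, -0.003], "hand": 1}, {"travel": [0.091, 0.042, 0.015], "angular": [-0.002, 0.006, -0.003], "hand": 1}, {"travel": [0.109, 0.056, 0.015], "angular": [-0.002, 0.006, -0.003], "hand": 1}, {"travel": [0.127, 0.071, 0.015], "angular": [-0.002, 0.006, -0.003], "hand": 1},
```

>>> play_rows --moves '[{"travel":[0.029,0.008,0],"angular":[0,0.006,0],"hand":1},{"travel":[0.05,0.018,0],"angular":[0,0.006,0],"hand":1},{"travel":[0.071,0.029,0],"angular":[0,0.006,0],"hand":1},{"travel":[0.091,0.042,0],"angular":[0,0.006,0],"hand":1},{"travel":[0.109,0.056,0],"angular":[0,0.006,0],"hand":1},{"travel":[0.127,0.071,0],"angular":[0,0.006,0],"hand":1}]'

```text
clock: 12.55
position: [0.5204, 0.0709, 0.1422]
tcp_rot: [-179.8, 0.2, 91.2]
force: [-2.4, -5.4, 3.8]
opening: 0.0145
```

```bash
python3 circ.py 0.4 6 .02
```

```text
t 12.55 r 0.0692 crank 6.423 z 0.1422 F_tan 5.66 F_rad -1.57 F [-2.4 -5.4  3.8] open 0.0145
{"travel": [0.025, 0.018, 0.016], "angular": [-0.005, 0.005, -0.004], "hand": 1}, {"travel": [0.04, 0.035, 0.016], "angular": [-0.005, 0.005, -0.004], "hand": 1}, {"travel": [0.055, 0.053, 0.016], "angular": [-0.005, 0.005, -0.004], "hand": 1}, {"travel": [0.068, 0.072, 0.015], "angular": [-0.005, 0.005, -0.004], "hand": 1}, {"travel": [0.081, 0.092, 0.015], "angular": [-0.005, 0.005, -0.004], "hand": 1}, {"travel": [0.091, 0.113, 0.015], "angular": [-0.005, 0.005, -0.004], "hand": 1},
```

>>> play_rows --moves '[{"travel":[0.022,0.018,0],"angular":[0,0.005,0],"hand":1},{"travel":[0.038,0.035,0],"angular":[0,0.005,0],"hand":1},{"travel":[0.053,0.053,0],"angular":[0,0.005,0],"hand":1},{"travel":[0.066,0.072,0],"angular":[0,0.005,0],"hand":1},{"travel":[0.078,0.092,0],"angular":[0,0.005,0],"hand":1},{"travel":[0.088,0.113,0],"angular":[0,0.005,0],"hand":1}]'

```text
clock: 13.05
position: [0.5408, 0.0875, 0.1421]
tcp_rot: [-179.5, 0.2, 91.2]
force: [-6.2, -5.0, 7.5]
opening: 0.0147
```

```bash
python3 circ.py 0.4 6 .02
```

```text
t 13.05 r 0.069 crank 6.806 z 0.1421 F_tan 7.82 F_rad -1.36 F [-6.2 -5.   7.5] open 0.0147
{"travel": [0.017, 0.025, 0.015], "angular": [-0.011, 0.004, -0.005], "hand": 1}, {"travel": [0.026, 0.047, 0.015], "angular": [-0.011, 0.004, -0.005], "hand": 1}, {"travel": [0.032, 0.069, 0.015], "angular": [-0.011, 0.004, -0.005], "hand": 1}, {"travel": [0.038, 0.092, 0.015], "angular": [-0.011, 0.004, -0.005], "hand": 1}, {"travel": [0.041, 0.115, 0.015], "angular": [-0.011, 0.004, -0.005], "hand": 1}, {"travel": [0.044, 0.138, 0.014], "angular": [-0.011, 0.004, -0.005], "hand": 1},
```

>>> play_rows --moves '[{"travel":[0.007,0.017,0],"angular":[-0.008,0.004,0],"hand":1},{"travel":[0.013,0.032,0],"angular":[-0.008,0.004,0],"hand":1},{"travel":[0.018,0.047,0],"angular":[-0.008,0.004,0],"hand":1},{"travel":[0.023,0.062,0],"angular":[-0.008,0.004,0],"hand":1}]'

```text
clock: 13.38
position: [0.5503, 0.0917, 0.1421]
tcp_rot: [-179.5, 0.1, 91.2]
force: [-7.4, -2.6, 9.5]
opening: 0.0146
```

```bash
python3 circ.py 0.2 4 .02
```

```text
t 13.3833 r 0.069 crank 6.957 z 0.1421 F_tan 7.83 F_rad 0.13 F [-7.4 -2.6  9.5] open 0.0146
{"travel": [0.012, 0.022, 0.015], "angular": [-0.011, 0.001, -0.005], "hand": 1}, {"travel": [0.016, 0.039, 0.015], "angular": [-0.011, 0.001, -0.005], "hand": 1}, {"travel": [0.019, 0.056, 0.015], "angular": [-0.011, 0.001, -0.005], "hand": 1}, {"travel": [0.022, 0.073, 0.015], "angular": [-0.011, 0.001, -0.005], "hand": 1},
```

>>> play_rows --moves '[{"travel":[0.006,0.02,0],"angular":[-0.008,0,0],"hand":1},{"travel":[0.01,0.036,0],"angular":[-0.008,0,0],"hand":1},{"travel":[0.013,0.052,0],"angular":[-0.008,0,0],"hand":1},{"travel":[0.016,0.068,0],"angular":[-0.008,0,0],"hand":1}]'

```text
clock: 13.72
position: [0.5607, 0.0946, 0.1421]
tcp_rot: [-179.5, 0.1, 91.1]
force: [-8.4, -2.4, 8.6]
opening: 0.0144
```

```bash
python3 circ.py 0.2 4 .02
```

```text
t 13.7167 r 0.0689 crank 7.113 z 0.1421 F_tan 8.68 F_rad -0.77 F [-8.4 -2.4  8.6] open 0.0144
{"travel": [0.009, 0.023, 0.015], "angular": [-0.012, 0.003, -0.006], "hand": 1}, {"travel": [0.01, 0.041, 0.015], "angular": [-0.012, 0.003, -0.006], "hand": 1}, {"travel": [0.011, 0.058, 0.015], "angular": [-0.012, 0.003, -0.006], "hand": 1}, {"travel": [0.01, 0.076, 0.015], "angular": [-0.012, 0.003, -0.006], "hand": 1},
```

>>> play_rows --moves '[{"travel":[0.003,0.02,0],"angular":[-0.008,0,0],"hand":1},{"travel":[0.005,0.037,0],"angular":[-0.008,0,0],"hand":1},{"travel":[0.006,0.053,0],"angular":[-0.008,0,0],"hand":1},{"travel":[0.006,0.07,0],"angular":[-0.008,0,0],"hand":1}]'

```text
clock: 14.05
position: [0.5711, 0.0958, 0.1421]
tcp_rot: [-179.4, 0.1, 91.2]
force: [-9.4, -0.8, 9.8]
opening: 0.015
```

```bash
python3 circ.py 0.2 4 .02
```

```text
t 14.05 r 0.0689 crank 7.266 z 0.1421 F_tan 9.41 F_rad -0.46 F [-9.4 -0.8  9.8] open 0.015
{"travel": [0.005, 0.025, 0.015], "angular": [-0.013, 0.003, -0.005], "hand": 1}, {"travel": [0.004, 0.042, 0.015], "angular": [-0.013, 0.003, -0.005], "hand": 1}, {"travel": [0.002, 0.059, 0.015], "angular": [-0.013, 0.003, -0.005], "hand": 1}, {"travel": [-0.001, 0.077, 0.015], "angular": [-0.013, 0.003, -0.005], "hand": 1},
```

>>> play_rows --moves '[{"travel":[0.002,0.015,0],"angular":[-0.008,0,0],"hand":1},{"travel":[0.003,0.027,0],"angular":[-0.008,0,0],"hand":1},{"travel":[0.003,0.039,0],"angular":[-0.008,0,0],"hand":1},{"travel":[0.003,0.05,0],"angular":[-0.008,0,0],"hand":1}]'

```text
clock: 14.38
position: [0.5774, 0.0958, 0.1421]
tcp_rot: [-179.3, 0.2, 91.1]
force: [-9.1, -2.6, 8.7]
opening: 0.015
```

```bash
python3 circ.py 0.2 4 .02
```

```text
t 14.3833 r 0.0689 crank 1.074 z 0.1421 F_tan 8.99 F_rad -3.03 F [-9.1 -2.6  8.7] open 0.015
{"travel": [0.003, 0.025, 0.015], "angular": [-0.016, 0.005, -0.006], "hand": 1}, {"travel": [0.0, 0.042, 0.015], "angular": [-0.016, 0.005, -0.006], "hand": 1}, {"travel": [-0.004, 0.059, 0.015], "angular": [-0.016, 0.005, -0.006], "hand": 1}, {"travel": [-0.008, 0.076, 0.014], "angular": [-0.016, 0.005, -0.006], "hand": 1},
```

Contact was near crank 6.43. The knob is now at 7.36 with +3 N over free winding, so about 80–97 N by feel and by angle. Next I release and lift.

>>> play_rows --moves '[{"travel":[0,0,0],"angular":[0,0,0],"hand":-1},{"travel":[0,0,0],"angular":[0,0,0],"hand":-1},{"travel":[0,0,0],"angular":[0,0,0],"hand":-1},{"travel":[0,0,0],"angular":[0,0,0],"hand":-1},{"travel":[0,0,0],"angular":[0,0,0],"hand":-1},{"travel":[0,0,0],"angular":[0,0,0],"hand":-1},{"travel":[0,0,0],"angular":[0,0,0],"hand":-1},{"travel":[0,0,-0.2],"angular":[0,0,0],"hand":-1},{"travel":[0,0,-0.4],"angular":[0,0,0],"hand":-1},{"travel":[0,0,-0.6],"angular":[0,0,0],"hand":-1},{"travel":[0,0,-0.6],"angular":[0,0,0],"hand":-1},{"travel":[0,0,-0.6],"angular":[0,0,0],"hand":-1}]'

```text
clock: 15.38
position: [0.5814, 0.0965, 0.2659]
tcp_rot: [-179.7, 0.2, 91.2]
force: [-0.6, -0.3, 0.3]
opening: 0.0855
```

```bash
python3 chk.py; python3 - <<'E'
from h import *
p=eyes.capture("scene"); W=cloud(p); im=p["image"].astype(int); z=W[...,2]
m=(im[...,0]>90)&(im[...,1]<60)&(im[...,2]<60)&(z>.15)&(z<.21)&(np.hypot(W[...,0]-.58,W[...,1]-.027)<.12)
k=np.median(W[m],0); print("knob",m.sum(),k)
E
```

```text
15.3833 [0.58142043 0.09649141 0.26591425] [-0.62328166 -0.31164305  0.27333815]
lid clamp x [-0.0693 -0.0669  0.0794  0.0841]
knob 122 [0.58293014 0.09827612 0.18136933]
```

View pics/c.png

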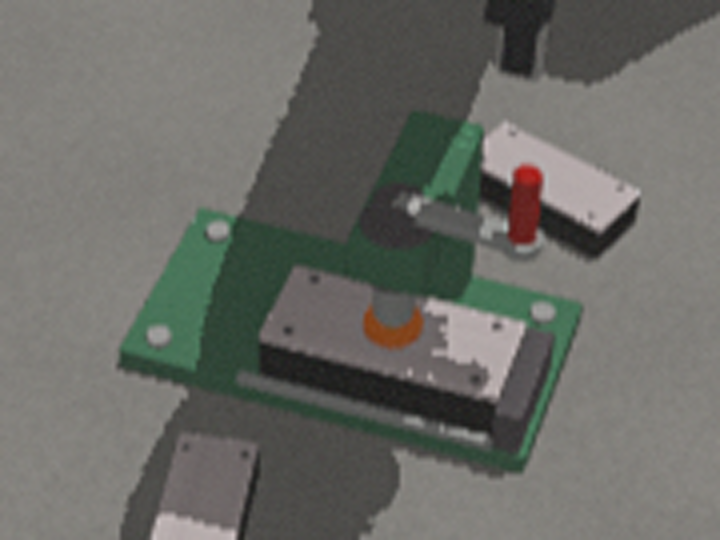

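```bash
python3 -c "
from rig import bot
print(bot.close_job())"
```

```text
the job is handed in; nothing more can be done
None
```

The module is home against the end stop and clamped at an estimated 93 N (give or take 15), and I handed the job in at about 15.5 s of the 72 s allowed. The interface gives no verdict. The final clamping force is an estimate from feel and crank angle, not a direct measurement.

- **Push:** The closed fingers pushed the module about 38 mm. Motion stopped with a 16 N reaction, and the picture shows the module flush with the stop.
- **Winding:** Free winding took about 6.1 N sideways on the knob. The foot met the lid at about 6.45 rad and I stopped at about 7.36 rad, with roughly 3 N more than free winding. That is inside the 60–150 N band, slightly below the middle.
- **Release:** The gripper is open and clear above the knob, and the force reading is near zero. The last picture shows the foot on the lid and the module still against the stop. I never approached the screwdriver, carton or coil, but took no closing check of their positions.

**What disagreed:**
- **Height reading:** The reported tool height was about 33 mm lower than the cameras showed, both open and shut. Because of this, the first push passed over the lid without moving the module. I worked with the camera-corrected height after that.
- **Refused call:** One move call was refused, probably because it left out the turn values; nothing moved.
- **Last force reading:** It was slightly lower than the one before it (9.0 N against 9.4 N). I put that down to noise and the slower motion.

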